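# Hold the tweezer tray open at the mark

### The arm

A 6-joint arm with a two-finger parallel gripper is mounted at the origin on the work surface. World frame = base frame: x ahead of the robot, y to its left, z up, the work surface at z = 0. Lengths are in mm, angles in degrees, forces in N, time in s.
With the tool pointing down it reaches from about 350 to 850 mm from the base axis. Payload 8.1 kg.
Tool frame: the origin (TCP) lies midway between the tips of the shut fingers; the grasp point (between the pads) lies 19 mm behind it; z points along the fingers, y is the direction in which the jaws open and shut (so a half turn about z gives the same grasp; the last joint's range is limited). The gripper opens to 85 mm and grips with 20 to 120 N. Pads are 22 mm wide; open, the fingers measure 114 mm over their backs; the gripper's body (76 mm by 85 mm) begins 54 mm behind the grasp point. The pads swing forward as they close: fully open they stand 13 mm farther back than shut.
Start: joints at [-75.768, 7.471, 85.268, -0, 87.261, -4.893], TCP at [196.601, -566.88, 231.292] pointing down, gripper open.
Joint ranges: [-169.43, 169.43], [-51.17, 129.36], [1.28, 143.12], [-76.62, 256.62], [0, 156.53], [-152.29, 152.29]. Speed limits (degrees/s): [136.94, 136.94, 159.86, 180, 180, 180].

### API

Orientations are given as [roll, pitch, yaw] about the fixed x, y, z axes, in that order (R = Rz(yaw) Ry(pitch) Rx(roll)).
In Python, from bench import telemetry, snapshot, camera_params, job gives the robot as it stands. The module is installed in compiled form; this text tells all that it offers.
- The arm moves only by the shell command python3 -m jog 'ROWS' [FORCE]. ROWS is JSON, a list that holds one entry, the list of rows, each a list of 7 numbers: the shift along the tool's x, y, z in units of 50 mm (1.0 is 50 mm), then the turn, a rotation vector about the tool's x, y, z in units of 2 pi rad (1.0 is 2 pi rad), then the opening, from 0 (shut) to 1 (fully open). In form: [[[dx, dy, dz, rx, ry, rz, claw], ...]]. A call has 1 to 12 rows; each row shifts and turns the commanded pose from where the row before left it, along the tool's axes as they then stand; what a row does not reach is not made up. A row lasts 1/8 s, in which the tool goes at most 62.5 mm and 10.7 degrees, less where a joint would pass 70% of its speed; a pose out of reach is approached as far as the arm can. A call with a number of a shift or a turn outside -1 to 1 is refused whole. A call with a gripper value outside its range is refused whole. The fingers move at their own pace and stop on an object; FORCE is the grip in N (left out, the last holds). Time passes only in rows, so rows that do not move let the fingers close. It gives the time, the measured TCP pose, the force and the opening at its end, in the units of the state.
- telemetry.sense(): the state, without advancing time (a new reading comes with each control period).
- snapshot(name): name is "side" or "top" or "wrist"; returns (picture, depth): 480x640x3 uint8, red, green, blue; 480x640 float32, mm along the optical axis (not along the pixel's ray), 0 where there is no reading.
- camera_params(name): a dict with "K" (3x3 intrinsics, pixels), "extrinsics" (4x4, takes a point from camera to world coordinates). Camera axes: x right, y down, z forward; pixel columns grow to the right and rows downward; lengths in mm; the calibration is good to about 2 mm. The wrist camera is an equidistant fisheye: a pixel r from the principal point sees the ray r / f radians off the axis. A picture is of the moment at which its call begins: read the wrist's pose just before it. camera_params takes no time and is no camera call; for the wrist camera it gives the pose at the moment of the call.
- job.hand_in(): hands the job in, once; it reports no verdict.
The state is a dict: "time": time; "joint_pos": joint angles; "qd": joint speeds; "joint_efforts": joint torques, N m; "tool_pos": TCP position; "tcp_rot": TCP orientation; "ft_force": force on the tool from outside, world axes, zero at the start; "wrist_torque": the same for the moment, N m; "finger_gap": finger opening in mm.
Only numpy, scipy, OpenCV 4.12 (cv2) and the standard library are available. Lean on these libraries where they do the work, as an engineer would, in place of code of your own. Each camera call takes 0.05 s, during which the arm holds its last target. There are 200 camera calls.

### The job

One of the three spring-return trays of the organiser on the windowsill holds the steel tweezers. Pull that tray out until its front panel stands over the steel strip that crosses the organiser's base, and finish while still holding it there against its spring, so that the tweezers can be taken out. Keep the other two trays shut and leave the other things on the sill where they are.

Things in the scene. Friction and masses are not known exactly. Their poses are not given: they have to be found in the camera images.
- organizer: wooden organiser, fixed, 250 mm wide, 3 black trays 80 mm apart that slide out to its -x against springs (2.5 N shut, +0.7 N per 10 mm, snap shut when let go, stop at 105 mm). Origin on the sill under the shut fronts; x into the body, y left. Body x 5 to 142, 48 mm high; the top's slots (x 18-58, 68-108) show the contents. Base plate 3 mm thick, out to x -113.
- tray_left: left tray, 72 mm wide, 130 deep, axes as the organiser's. Origin: middle of its front panel's lower edge, 8 mm above the sill; shut, at organiser x 0, y 80 mm. Panel 6 mm thick (x), 38 high. Handle: upright lug right on top of the panel's middle, 18 mm (x) by 14 (y), 38 to 76 mm above the origin, free on both sides: pinch across y from above. Inside: x 3 to 125, y -30 to 30, floor at z 3 mm.
- tray_middle: middle tray, 72 mm wide, 130 deep, axes as the organiser's. Origin: middle of its front panel's lower edge, 8 mm above the sill; shut, at organiser x 0, y 0 mm. Panel 6 mm thick (x), 38 high. Handle: upright lug right on top of the panel's middle, 18 mm (x) by 14 (y), 38 to 76 mm above the origin, free on both sides: pinch across y from above. Inside: x 3 to 125, y -30 to 30, floor at z 3 mm.
- tray_right: right tray, 72 mm wide, 130 deep, axes as the organiser's. Origin: middle of its front panel's lower edge, 8 mm above the sill; shut, at organiser x 0, y -80 mm. Panel 6 mm thick (x), 38 high. Handle: upright lug right on top of the panel's middle, 18 mm (x) by 14 (y), 38 to 76 mm above the origin, free on both sides: pinch across y from above. Inside: x 3 to 125, y -30 to 30, floor at z 3 mm.
- mark: the mark: flat steel strip across the base plate in front of the trays, 14 mm wide (x), 2 thick, with 30 mm high upturned ends at y = +-126 mm. Origin: middle of its underside, 3 mm above the sill; axes as the organiser's. 50 to 85 mm in front of the shut panels; trays pass above it. At the mark: the panel's middle is above the strip (same x within 7 mm).
- tweezers: steel tweezers lying flat in one of the trays, 95 mm long, 20 mm wide, 6 mm thick: two arms joined at one end. Origin: middle of its length, on the underside. x runs from the joined end to the tips.
- comb: bystander in another tray: comb 90 x 30 x 5 mm lying flat; origin at the middle of its underside
- pot: bystander in another tray: small round cream pot, 44 mm across, 22 mm high; origin at the centre of its underside
- jar: bystander beside the organiser's left: round cream jar with twist cap, 63 mm across, 48 mm high; origin at the centre of its underside
- soap_dish: bystander beside the organiser's right: soap dish with shut flip lid, 118 x 76 x 37 mm; origin at the centre of its underside
- mirror: bystander on the right: round compact mirror 104 mm across on a stand, 143 mm high, 120 mm wide; origin at the centre of its underside
- tumbler: bystander on the left: tumbler, 70 mm across, 95 mm high; origin at the centre of its underside
- nail_brush: bystander on the left: wooden nail brush, 95 x 38 x 30 mm; origin at the centre of its underside

How it is judged:
By the outcome, as a careful person would: the job done as asked, in the order asked, and still so for the second after the job is handed in, while the arm keeps its last pose, push and grip.
It also fails if it takes over 32 s, if anything falls off the work surface, if the arm or the gripper's body presses on something with over 40 N, if the wrist force passes 120 N, or if a joint passes its speed limit or range.

## Working session

There is one attempt and no reset: what is moved stays moved. The work goes in short steps, Python scripts to look and compute and a shell command to move; the robot and the scene stay as the last step left them, time stands still between calls to the robot, and variables do not carry over. Pictures are saved under pics/ and viewed, about 8 in all and at most 12, crops included, and the job is handed in when it is done.

```bash
mkdir -p pics; cat > h.py <<'E'
import numpy as np, cv2
from bench import telemetry, snapshot, camera_params, job
def grab(n):
    p,d=snapshot(n); c=camera_params(n); np.savez(f'{n}.npz',p=p,d=d,K=c['K'],E=c['extrinsics']); return p,d
def load(n):
    return np.load(f'{n}.npz')
def world(n,u,v,z=None):
    f=load(n); K,E=f['K'],f['E']; r=np.array([(u-K[0,2])/K[0,0],(v-K[1,2])/K[1,1],1])
    if z is None:
        d=f['d'][int(v)-1:int(v)+2,int(u)-1:int(u)+2]; s=np.median(d[d>0])
    else: s=(z-E[2,3])/(E[:3,:3]@r)[2]
    return E[:3,:3]@(r*s)+E[:3,3]
def save(name,p,crop=None,k=1):
    if crop: x0,y0,x1,y1=crop; p=p[y0:y1,x0:x1]
    cv2.imwrite('pics/'+name,cv2.resize(p[:,:,::-1],None,fx=k,fy=k,interpolation=cv2.INTER_CUBIC))
E
python3 - <<'E'
from h import *
for n in('top','side'):
    p,d=grab(n); save(n+'1.png',p)
s=telemetry.sense(); print({k:np.round(v,2) for k,v in s.items()})
E
```

```text
{'time': np.float64(0.1), 'joint_pos': array([-75.77,   7.51,  85.32,  -0.  ,  87.26,  -4.89]), 'qd': array([-0.04, -0.04, -0.16, -0.13, -0.05,  0.03]), 'joint_efforts': array([ 0.000e+00, -5.710e+01, -5.019e+01, -0.000e+00,  1.000e-02,
       -0.000e+00]), 'tool_pos': array([ 196.47, -566.4 ,  230.35]), 'tcp_rot': array([-1.7991e+02, -1.0000e-02,  1.9130e+01]), 'ft_force': array([-0.08,  0.33,  0.03]), 'wrist_torque': array([0.02, 0.03, 0.03]), 'finger_gap': np.float64(85.43)}
```

View pics/top1.png

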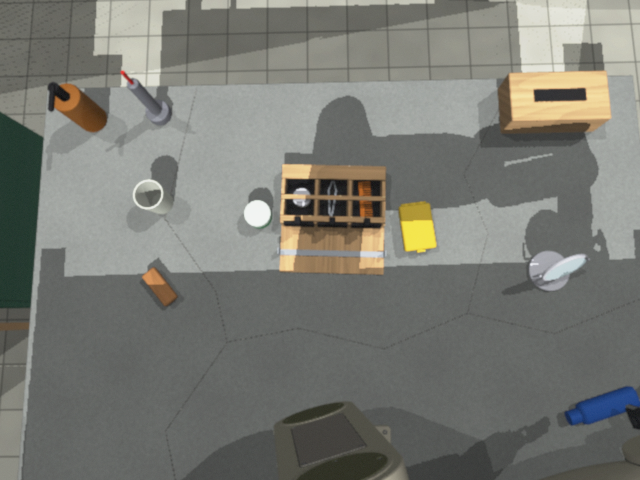

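The organiser is at about px (333,215). The pot looks to be in the left tray, the tweezers in the middle and the comb in the right. I'll enlarge it to check.

```bash
python3 - <<'E'
from h import *
save('top1c.png',load('top')['p'],(265,150,445,285),4.4)
E
```

```text
(no output)
```

View pics/top1c.png

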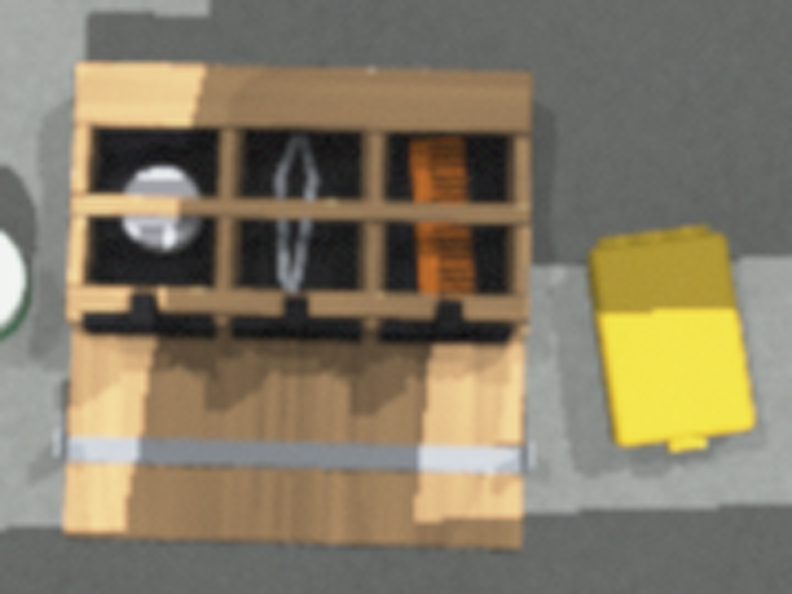

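View pics/side1.png

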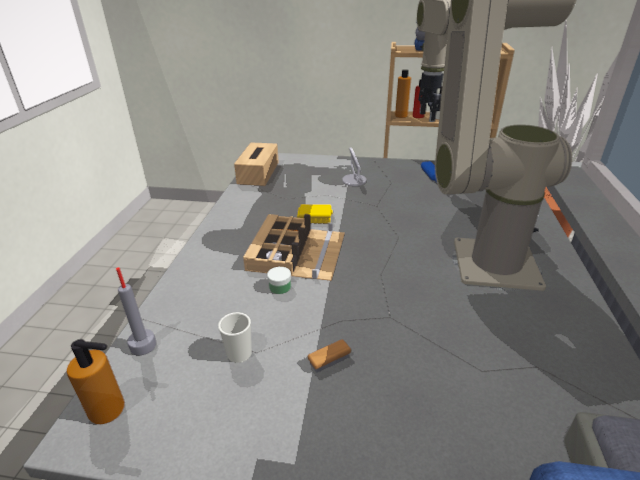

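The crop confirms it: pot left (160,208), tweezers middle (297,215), comb right (440,215). The middle lug is at crop (296,308) and the strip runs (62,446) to (530,459). The side view shows nothing tall close to the organiser.

```bash
python3 - <<'E'
from h import *
c=lambda x,y,z=None:world('top',265+x/4.4-.4,150+y/4.4-.4,z).round(1)
for n,a in dict(bl=(77,62,48),br=(531,72,48),basel=(65,530,3),baser=(521,546,3),stripL=(100,448,5),stripR=(500,459,5),lugtop=(296,304,84),lugL=(145,300,84),lugR=(450,308,84)).items(): print(n,c(*a),c(*a[:2]))
bl,br=c(77,62,48)[:2],c(531,72,48)[:2]; print(np.linalg.norm(br-bl))
l,r=c(65,530,3)[:2],c(521,546,3)[:2]; print(np.linalg.norm(l-r))
for a,b in((bl,br),(l,r),(c(100,448,5)[:2],c(500,459,5)[:2])):
    e=a-b; print('yaw',np.degrees(np.arctan2(-e[0],e[1])))
# depth cloud of lug tops
f=load('top');K,E=f['K'],f['E'];v,u=np.mgrid[205:232,280:390];s=f['d'][205:232,280:390]
P=np.stack([(u-K[0,2])/K[0,0]*s,(v-K[1,2])/K[1,1]*s,s],-1).reshape(-1,3)@E[:3,:3].T+E[:3,3]
Q=P[(P[:,2]>72)&(P[:,2]<95)]; Q=Q[np.argsort(Q[:,1])]; print(Q.round(0).tolist())
E
```

```text
bl [720.4 132.1  48. ] [735.6 137.8  -1.8]
br [ 709.7 -114.4   48. ] [ 724.3 -119.2   -1.1]
basel [469.1 143.7   3. ] [469.3 143.9   1.1]
baser [ 456.5 -105.     3. ] [ 456.9 -105.5   -2.4]
stripL [513.8 124.3   5. ] [514.1 124.6   2.2]
stripR [504.1 -94.9   5. ] [504.1 -94.9   4.6]
lugtop [577.3  14.4  84. ] [577.7  14.4  81.7]
lugL [580.8  92.7  84. ] [581.3  92.9  81.6]
lugR [573.8 -65.2  84. ] [573.7 -65.2  84.1]
246.732121946049
249.01897518060747
yaw -2.4855181500250283
yaw -2.90032205216389
yaw -2.5337897512708967
[[573.0, -70.0, 82.0], [571.0, -70.0, 82.0], [568.0, -70.0, 82.0], [575.0, -70.0, 87.0], [564.0, -70.0, 83.0], [561.0, -70.0, 83.0], [566.0, -70.0, 85.0], [578.0, -68.0, 78.0], [561.0, -68.0, 73.0], [573.0, -68.0, 82.0], [575.0, -68.0, 85.0], [562.0, -68.0, 80.0], [566.0, -68.0, 84.0], [568.0, -68.0, 85.0], [570.0, -67.0, 87.0], [563.0, -67.0, 87.0], [578.0, -66.0, 82.0], [560.0, -66.0, 75.0], [567.0, -65.0, 80.0], [575.0, -65.0, 85.0], [573.0, -65.0, 85.0], [564.0, -65.0, 81.0], [570.0, -65.0, 85.0], [568.0, -65.0, 84.0], [561.0, -65.0, 83.0], [561.0, -63.0, 73.0], 
[... 1874 characters left out ...]
[567.0, 92.0, 80.0], [570.0, 93.0, 91.0], [576.0, 94.0, 85.0], [580.0, 94.0, 84.0], [578.0, 94.0, 83.0], [583.0, 94.0, 82.0], [569.0, 94.0, 82.0], [567.0, 94.0, 81.0], [574.0, 94.0, 80.0], [571.0, 96.0, 87.0], [580.0, 96.0, 84.0], [567.0, 96.0, 83.0], [576.0, 96.0, 82.0], [583.0, 96.0, 82.0], [569.0, 96.0, 81.0], [579.0, 97.0, 81.0], [574.0, 97.0, 80.0], [573.0, 98.0, 88.0], [576.0, 98.0, 85.0], [578.0, 98.0, 85.0], [583.0, 99.0, 84.0], [569.0, 99.0, 84.0], [581.0, 99.0, 83.0], [567.0, 99.0, 80.0], [572.0, 99.0, 79.0], [578.0, 101.0, 86.0], [569.0, 101.0, 84.0], [574.0, 101.0, 83.0], [583.0, 101.0, 83.0], [572.0, 101.0, 82.0], [581.0, 101.0, 81.0], [567.0, 101.0, 81.0], [577.0, 101.0, 80.0]]
```

```bash
python3 -m jog '[[[0.5,-0.39,0,0,0,0,1],[0.91,-0.71,0,0,0,0,1],[0.91,-0.71,0,0,0,0,1],[0.91,-0.71,0,0,0,0,1],[0.91,-0.71,0,0,0,0,1],[0.91,-0.71,0,0,0,0,1],[0.91,-0.71,0,0,0,0,1],[0.91,-0.71,0,0,0,0,1],[0.91,-0.71,0,0,0,0,1],[0.91,-0.71,0,0,0,0,1],[0.91,-0.71,0,0,0,0,1],[0.91,-0.71,0,0,0,0,1]]]' 40
```

```text
time: 1.6
tool_pos: [559.3, -5.5, 230.9]
tcp_rot: [-180.0, 0.0, 19.1]
ft_force: [0.9, -0.7, -0.0]
finger_gap: 85.3
```

```bash
python3 -m jog '[[[0,0,0.2,0,0,0.02,1],[0,0,0.2,0,0,0.02,1],[0,0,0.2,0,0,0.02,0.7],[0,0,0,0,0,0,0.7],[0,0,0,0,0,0,0.7]]]'
python3 - <<'E'
from h import *
s=telemetry.sense();p,d=grab('wrist');save('w1.png',p); f=load('wrist');print(s['tool_pos'],s['tcp_rot'],s['finger_gap'],f['K'],f['E'].round(2))
E
```

```text
time: 2.22
tool_pos: [558.8, -7.4, 201.5]
tcp_rot: [-180.0, 0.0, -2.3]
ft_force: [-0.5, -0.8, 0.7]
finger_gap: 59.8
[558.77290647  -7.38755006 201.48664217] [-1.79999249e+02  2.03651310e-03 -2.32137951e+00] 59.79039358178359 [[371.64829954   0.         317.37677762]
 [  0.         371.64829954 237.51337126]
 [  0.           0.           1.        ]] [[-4.0000e-02 -9.5000e-01 -3.2000e-01  6.4283e+02]
 [-1.0000e+00  4.0000e-02  1.0000e-02 -1.2530e+01]
 [-0.0000e+00  3.2000e-01 -9.5000e-01  3.4334e+02]
 [ 0.0000e+00  0.0000e+00  0.0000e+00  1.0000e+00]]
```

View pics/w1.png

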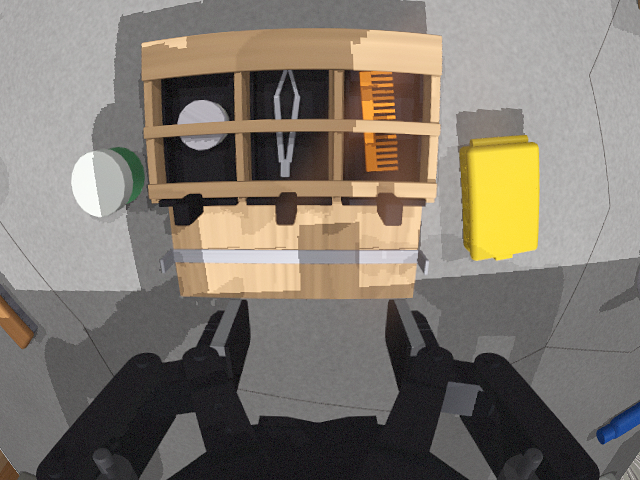

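The wrist view confirms tweezers in the middle tray, px (286,120). The middle lug is near (287,208), the strip's rows are about 250-264, and all trays are shut. Next I measure lug and strip from this view.

```bash
cat >> h.py <<'E'
def wr(u,v,z):
    f=load('wrist');K,E=f['K'],f['E'];a,b=u-K[0,2],v-K[1,2];r=np.hypot(a,b);t=r/K[0,0]
    d=E[:3,:3]@np.array([a/r*np.sin(t),b/r*np.sin(t),np.cos(t)]);return E[:3,3]+d*(z-E[2,3])/d[2]
def wcloud():
    f=load('wrist');K,E=f['K'],f['E'];v,u=np.mgrid[0:480,0:640];a,b=u-K[0,2],v-K[1,2];r=np.hypot(a,b)+1e-9;t=r/K[0,0]
    s=f['d'];return np.stack([a/r*np.tan(t)*s,b/r*np.tan(t)*s,s],-1)@E[:3,:3].T+E[:3,3]
E
python3 - <<'E'
from h import *
P=wcloud()
for n,(a,b) in dict(L=(165,215),M=(265,310),R=(370,410)).items():
    Q=P[190:230,a:b].reshape(-1,3);Q=Q[(Q[:,2]>79)&(Q[:,2]<90)];print(n,len(Q),Q.min(0).round(1),Q.max(0).round(1),((np.percentile(Q,2,0)+np.percentile(Q,98,0))/2).round(1))
g=load('wrist')['p'].astype(int);
for u in(200,286,400):
    c=g[235:280,u]; sat=c.max(1)-c.min(1); r=np.where(sat<25)[0]+235; print(u,r, wr(u,r.min()-.5,5).round(1),wr(u,r.max()+.5,5).round(1))
E
```

```text
L 385 [568.   86.8  79.1] [585.7 101.   85. ] [577.   93.7  82.1]
M 478 [563.4   7.1  79.1] [581.9  21.8  85.3] [572.9  14.2  82.2]
R 450 [560.8 -72.3  79.1] [579.  -57.8  85.1] [569.9 -65.   82. ]
200 [249 250 251 252 253 254 255 256 257 258 259 260 261 262] [520.  110.8   5. ] [504.8 113.1   5. ]
286 [250 251 252 253 254 255 256 257 258 259 260 261 262] [515.8  23.3   5. ] [502.1  24.3   5. ]
400 [250 251 252 253 254 255 256 257 258 259 260 261 262] [511.1 -89.    5. ] [497.1 -89.6   5. ]
```

```bash
python3 -m jog '[[[0.26,-0.45,0,0,0,0,0.7],[0,0,0.7,0,0,0,0.7],[0,0,0.8,0,0,0,0.7],[0,0,0.6,0,0,0,0.7],[0,0,0.5,0,0,0,0.7],[0,0,0.3,0,0,0,0.7],[0,0,0,0,0,0,0.7],[0,0,0,0,0,0,0.7]]]'
python3 - <<'E'
from h import *
s=telemetry.sense();p,d=grab('wrist');save('w2.png',p);print(s['tool_pos'],s['tcp_rot'])
E
```

```text
time: 3.28
tool_pos: [573.7, 14.5, 57.7]
tcp_rot: [180.0, -0.1, -2.5]
ft_force: [0.3, 0.1, 0.1]
finger_gap: 59.9
[573.72765256  14.49618012  57.66737525] [ 1.79998288e+02 -1.12450301e-01 -2.45687598e+00]
```

View pics/w2.png

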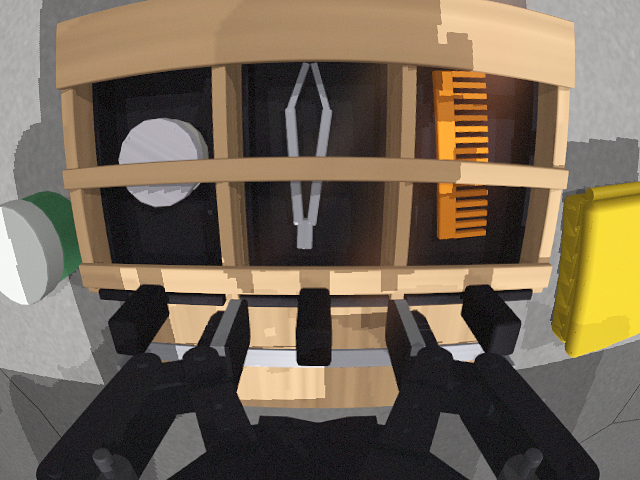

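The lug, px (314,325), stands between the pads, and the fingers at columns 230 and 405 straddle it evenly. I'll go down 3 mm and close.

```bash
python3 -m jog '[[[-0.02,0,0.05,0,0,0,0.7],[0,0,0,0,0,0,0],[0,0,0,0,0,0,0],[0,0,0,0,0,0,0],[0,0,0,0,0,0,0],[0,0,0,0,0,0,0],[0,0,0,0,0,0,0],[0,0,0,0,0,0,0]]]' 60
```

```text
time: 4.32
tool_pos: [571.9, 16.0, 54.2]
tcp_rot: [-179.9, -0.0, -2.4]
ft_force: [-1.8, 6.8, 2.2]
finger_gap: 12.7
```

```bash
python3 -m jog '[[[-0.08,0,0,0,0,0,0],[-0.15,0,0,0,0,0,0],[-0.2,0,0,0,0,0,0],[-0.2,0,0,0,0,0,0],[-0.2,0,0,0,0,0,0],[-0.2,0,0,0,0,0,0],[-0.15,0,0,0,0,0,0],[-0.07,0,0,0,0,0,0],[0,0,0,0,0,0,0],[0,0,0,0,0,0,0]]]'
python3 - <<'E'
from h import *
s=telemetry.sense();p,d=grab('wrist');save('w3.png',p);print(s['tool_pos'],s['ft_force'],s['finger_gap'])
t,_=grab('top');save('t3.png',t,(265,150,445,285),4.4)
E
```

```text
time: 5.58
tool_pos: [510.6, 18.6, 54.2]
tcp_rot: [-179.9, -0.2, -2.5]
ft_force: [7.2, 7.8, -4.8]
finger_gap: 12.8
[510.57278842  18.59147294  54.19132035] [ 7.22671229  7.80866008 -4.77994112] 12.758011968776612
```

View pics/w3.png

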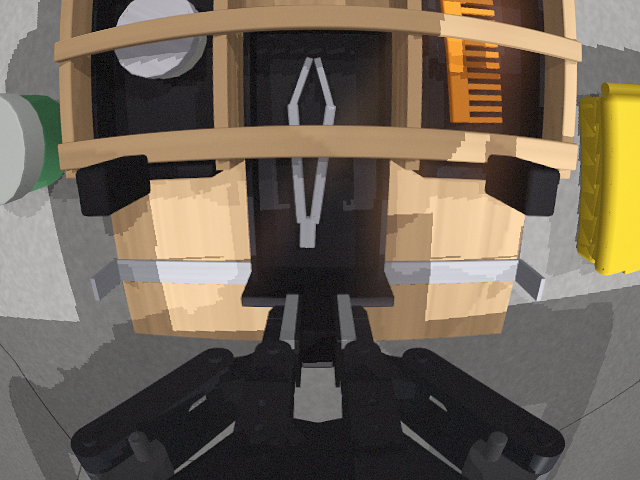

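View pics/t3.png

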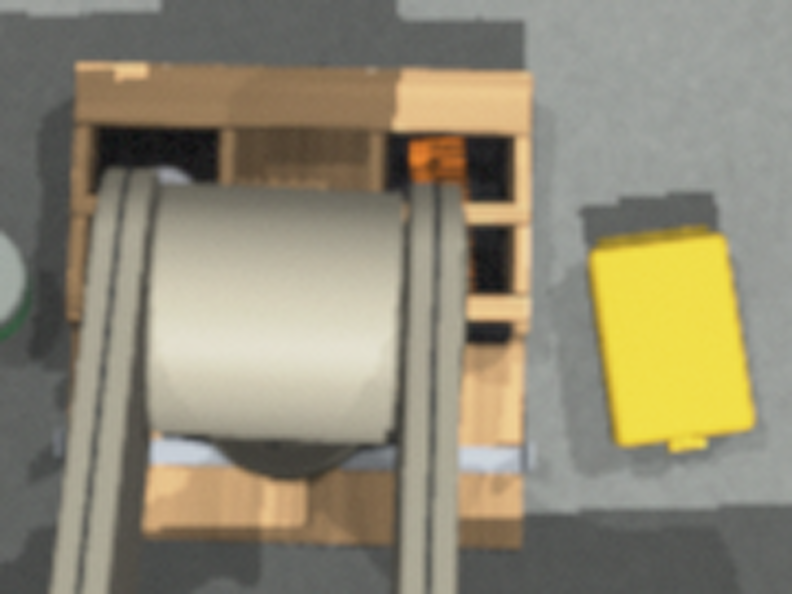

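The tray is out with the tweezers visible at (307,150). Other trays are shut. The panel's top edge is at rows 297-306, cols 243-393, and the strip is at rows 261-286. I compute the panel-to-strip offset from this view.

```bash
python3 - <<'E'
from h import *
for u,v in((250,297),(245,305),(388,297),(392,305)): print('panel',wr(u,v,46).round(1))
for u,a,b in((200,260,284),(235,261,285),(410,261,285),(450,261,284)): print('strip',wr(u,a,5).round(1),wr(u,b,5).round(1))
P=wcloud();Q=P[150:320].reshape(-1,3)
q=Q[(abs(Q[:,2]-46)<4)&(abs(Q[:,1]-18)<40)&(Q[:,0]<540)&(abs(Q[:,1]-18)>18)];print(len(q),np.percentile(q,[3,50,97],axis=0).round(1))
g=load('wrist')['p'].astype(int)
for u in(200,235,410,450):
    c=g[240:300,u]; r=np.where(c.max(1)-c.min(1)<25)[0]+240; print(u,r.min(),r.max(),wr(u,r.min()-.5,5).round(1),wr(u,r.max()+.5,5).round(1))
E
```

```text
panel [515.5  47.8  46. ]
panel [511.3  50.7  46. ]
panel [512.9 -15.7  46. ]
panel [508.5 -17.8  46. ]
strip [518.4  84.3   5. ] [503.1  86.8   5. ]
strip [517.1  63.4   5. ] [502.1  65.3   5. ]
strip [513.  -35.6   5. ] [497.8 -36.5   5. ]
strip [511.6 -60.1   5. ] [496.7 -61.5   5. ]
957 [[507.9 -17.6  42.4]
 [512.2  -1.   44.6]
 [515.5  51.5  45.8]]
200 261 283 [518.1  84.3   5. ] [503.4  86.8   5. ]
235 261 283 [517.4  63.3   5. ] [503.1  65.2   5. ]
410 261 283 [513.3 -35.6   5. ] [498.7 -36.4   5. ]
450 261 282 [512. -60.   5.] [497.7 -61.4   5. ]
```

The panel is about 3.5 mm short by vision and about 2.3 mm by the measured travel. I'll pull another 3 mm.

```bash
python3 -m jog '[[[-0.03,0,0,0,0,0,0],[-0.03,0,0,0,0,0,0],[0,0,0,0,0,0,0],[0,0,0,0,0,0,0],[0,0,0,0,0,0,0]]]'
python3 - <<'E'
from h import *
p,d=grab('wrist');save('w4.png',p)
P=wcloud();Q=P[150:320].reshape(-1,3)
q=Q[(abs(Q[:,2]-46)<4)&(abs(Q[:,1]-18)<40)&(Q[:,0]<540)&(abs(Q[:,1]-18)>18)]
A=np.c_[q[:,1]-17.5,np.ones(len(q))];print('panel x at y17.5',np.linalg.lstsq(A,q[:,0],rcond=None)[0])
g=load('wrist')['p'].astype(int)
for u in(200,235,410,450):
    c=g[235:300,u]; r=np.where(c.max(1)-c.min(1)<25)[0]+235; print(u,r.min(),r.max(),wr(u,r.min()-.5,5).round(1),wr(u,r.max()+.5,5).round(1))
E
```

```text
time: 6.3
tool_pos: [507.7, 18.7, 54.2]
tcp_rot: [-179.9, -0.2, -2.5]
ft_force: [6.9, 7.5, -4.7]
finger_gap: 13.0
panel x at y17.5 [4.15824007e-02 5.09179208e+02]
200 256 278 [518.2  83.9   5. ] [503.7  86.3   5. ]
235 256 279 [517.5  63.1   5. ] [502.7  65.    5. ]
410 257 279 [512.8 -35.4   5. ] [498.4 -36.1   5. ]
450 256 278 [512.2 -59.6   5. ] [497.4 -61.    5. ]
```

View pics/w4.png

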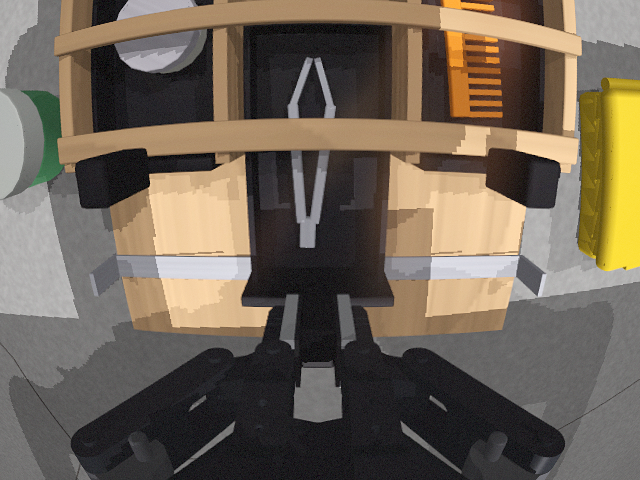

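The panel's middle is at x ≈ 509 and the strip's at x ≈ 508 (limits ±7 mm). In the picture the tweezers lie open in the tray at (307,150). The left and right trays are shut, and the jar and soap dish haven't moved.

```bash
python3 -c "
from bench import job
print(job.hand_in())"
```

```text
the job is handed in; nothing more can be done
None
```

The tweezers are in the middle tray. I pulled it out about 64 mm by its lug, and the arm was still holding it there with a 60 N grip when I handed in, at about 6.4 s of the 32 s allowed.

- **Position:** the last wrist picture puts the panel's middle at x ≈ 509 mm and the strip's at about 508 mm, well within the 7 mm limit. The first pull had stopped about 3.5 mm short, so I pulled 3 mm more.
- **Grip and force:** the fingers closed to 13 mm on the 14 mm lug. The wrist showed about 7 N of spring pull and about 7 N sideways, from a grip slightly off-centre, both well below the limits.
- **Other things:** in the last wrist picture the other two trays are shut, and the jar and soap dish are where they were. I didn't look again at the mirror, tumbler or nail brush. The arm stayed above them on the way over and felt no contact.

The two cameras disagreed by about 1 mm on how far the strip is from the panels (62.4 and 63.8 mm). No check failed.

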